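Hold a glue pot's bayonet lid at its venting half-turn

TASK

Take the bayonet lid out of its low parking socket (turn it counter-clockwise over the catch until it comes free, then lift it), set it fully down into the mouth of the grey glue pot, and twist it clockwise only half way to its lock click, 45 degrees, so that the pot vents. The half-turned lid is spring-loaded and would turn back if released: finish while still gripping it there, seated flat, and do not let go. Never let it click in the pot, and leave the other things on the bench where they are.

Things in the scene. Friction and masses are not known exactly. Their poses are not given: they have to be found in the camera images.
- lid: Loose aluminium bayonet lid, 0.2 to 0.33 kg. Origin: centre of the underside of its disc (84 mm across, 6 mm thick); z up, x along its grip bar. Below the disc a plug 57 mm across, 16 mm deep, bevelled foot. The same after a half turn. Starts in the socket, disc resting on the mouth, turned 54 to 69 degrees clockwise (from above) from the socket's slots, past the catch.
- lid_bar (a point): Middle of the lid's upright dark grip bar, on the lid's axis 22 mm above its origin. Bar 64 mm long (lid x), 14 mm wide (lid y), 32 mm high, standing on the disc (6 to 38 mm above the origin).
- lid_pin (a point): Middle of the lid's bayonet cross pin, on the axis 12 mm below the lid's origin: a round steel bar of 8 mm diameter along the lid's x, its two ends (the lugs) standing out to 36.5 mm from the axis.
- socket: Fixed parking socket: dark steel bayonet collar 88 mm across on a wooden board 120 x 120 x 15 mm. Origin: centre of its underside, on the bench; z up. Two key slots (notches 14 mm wide in the rim) along its x axis, at +x and -x. The lid comes out when its bar lies along the socket's x (within 3 degrees); a stop comes some 5 degrees beyond.
- socket_mouth (a point): Centre of the socket's flat mouth, 45 mm above the bench: where the lid's origin starts. Turned counter-clockwise the lid rides over a spring catch about 40 degrees from the slots (under 0.4 N m, may lift it 2 mm); there is no other spring. At the slots it lifts straight up; clear after 16 mm.
- pot: Fixed glue pot: grey round body 88 mm across (100 at the foot), aluminium bayonet collar, 90 mm high, brass outlet stub low on its +y side (to 78 mm from the axis), small gauge on its -x side. Origin: centre of its underside, on the bench; z up. Bore 60 mm, flange 6 mm thick, two key slots 14 mm wide along the pot's x, at +x and -x, out to 40 mm from the axis.
- pot_mouth (a point): Centre of the pot's flat mouth, 90 mm above the bench: where the lid's origin is when seated. The lid goes straight down, bar along the pot's x (within 4 degrees, 1.5 mm play all round), until its disc rests on the mouth; then it turns clockwise from above, with 2 mm play in height; the other way a stop comes at once. 45 degrees is the venting position.
- spring_dog (a joint): The pot's return-spring ring, hidden under the flange, pushed round by the lid's lugs: 0 at rest, grows as the lid turns clockwise, reads the lid's turn in rad less about 0.1 (0.69 at 45 degrees); stop at 1.75. The lid meets it after about 5 degrees; its spring takes 0.06 N m there, 0.2 N m at 45 degrees, and turns a released lid part way back.
- click_pin (a joint): The spring pin in the pot that makes the lock click: 0 at rest (up), pressed down 0.0015 m by a lug that rides over it; the lug meets it at about 82 degrees of turn, the click is complete at 90. It must stay at rest.
- screwdriver: Bystander: screwdriver lying between the pot and the socket.
- hammer: Bystander: hammer lying at the left.
- wrench: Bystander: wrench lying at the right.
- plane: Bystander: wooden hand plane 240 x 62 mm, some 130 mm high, beyond the pot and socket.
- wax_tin: Bystander: round tin, 80 mm across, 60 mm high.
- sanding_block: Bystander: cork sanding block 100 x 60 x 35 mm.
Not all that is in view belongs to the job. What is shaped like the lid but orange or yellow is not meant.

How it is judged:
By the outcome, as a careful person would: the job done as asked, in the order asked, and still so for the second after the job is handed in, while the arm keeps its last pose, push and grip.
It also fails if it takes over 45 s, if anything falls off the work surface, if the arm or the gripper's body presses on something with over 40 N, if the wrist force passes 120 N, or if a joint passes its speed limit or range.

ROBOT

A 6-joint arm with a two-finger parallel gripper is mounted at the origin on the work surface. World frame = base frame: x ahead of the robot, y to its left, z up, the work surface at z = 0. Lengths are in m, angles in degrees, forces in N, time in s.
With the tool pointing down it reaches from about 0.275 to 0.825 m from the base axis. Payload 4.9 kg.
Tool frame: the origin (TCP) lies between the finger pads; the fingertips stand 22 mm ahead of it and the grasp point (between the pads) lies 3 mm ahead of it; z points along the fingers, y is the line along which they close (so a half turn about z gives the same grasp; the last joint's range is limited). The gripper opens to 85 mm and grips with 20 to 120 N. Pads are 22 mm wide; open, the fingers measure 114 mm over their backs; the gripper's body (76 mm by 85 mm) begins 54 mm behind the grasp point. The pads swing forward as they close: fully open they stand 13 mm farther back than shut.
Start: joints at [-81.83, 18.69, -11.035, 60.275, 0, 82.311], TCP at [0.15, -0.529, 0.253] pointing down, gripper open.
Joint ranges: [-152.03, 152.03], [-55.5, 102.48], [-74.3, 77.21], [-110.64, 120.58], [-84.22, 78.4], [-180, 180]. Speed limits (degrees/s): [147.25, 147.25, 180, 180, 180, 180].

INTERFACE

Orientations are given as [roll, pitch, yaw] about the fixed x, y, z axes, in that order (R = Rz(yaw) Ry(pitch) Rx(roll)).
In Python, from rig import bot gives the robot as it stands. The module is installed in compiled form; this text tells all that it offers. Calls block until the motion is done:
- bot.reach(position, orientation): joint-space move of the TCP to a pose.
- bot.servo_line(position, ori=None, v=0.15, force_limit=None): straight line of the TCP; ori=None keeps the orientation; v is the mean speed in m/s. With force_limit (N) it stops when the force on the tool has changed by that much, and returns True; else False.
- bot.move_j(angles): joint-space move.
- bot.release() and bot.close_gripper(strength=None): open the fingers fully, or close them until they stop; strength is the grip in N (None keeps the last).
- bot.pause(seconds).
- bot.inverse_kinematics(position, orientation): joint angles nearest the present ones, or None.
- bot.read_state(): the state.
- bot.grab_frame(name): name is "side" or "top" or "wrist"; returns a dict with "color" (384x512x3 uint8, red, green, blue), "vertical_fov" (degrees; the focal length in pixels is half the picture's height over the tangent of half this angle, whatever the lens; pixels are square), "cx", "cy" (the principal point, pixels), "world_from_camera" (4x4, takes a point from camera to world coordinates); the wrist camera has in their place "T_tool_cam" (4x4, takes a point from camera to tool coordinates, whose origin is the TCP and whose axes are the flange's). Camera axes: x right, y down, z forward; pixel columns grow to the right and rows downward; lengths in m; the calibration is good to about 2 mm. A picture is of the moment at which its call begins: read the wrist's pose just before it. There is no depth.
A pose or a line that the arm cannot do raises bot.MotionError and nothing moves.
- bot.job_done(): hands the job in; it is judged then, once.
Trained networks look in a picture, given as the dict that the camera call returned (one of the last four; its "shot" number tells which), for a name from the list of things; names that differ only in an ending like _2 or _b are one class to them, and where a whole thing is asked for, a point or a joint stands for the part that bears it (a point fixed in the world has none). Each returns a list of dicts, best first, with "confidence" (0 to 1); they miss things now and then, are a little off and sometimes report something else, mostly with a low value. They report only what shows in the picture. A call takes as long as a camera call. They do not tell look-alikes from the thing itself.
- bot.find_in(target, picture): "location" ([x, y, z] in m, in the coordinates of the camera as it stood for that picture, good to about 4 mm: the middle of the surface that is visible of it).
- bot.silhouettes(target, picture): "region" (384x512 bool, what is visible of it).
- bot.mark_of(target, picture): "location" ([x, y, z] in m, in the coordinates of the camera as it stood for that picture, good to about 4 mm: a listed point, or the origin of a listed thing).
The state is a dict: "time": time; "joint_pos": joint angles; "qvel": joint speeds; "tau": joint torques, N m; "eef_pos": TCP position; "eef_rot": TCP orientation; "contact_force": force on the tool from outside, world axes, zero at the start; "torque": the same for the moment, N m; "grip_width": finger opening in m; "grip_force": force on a finger pad.
Only numpy, scipy, OpenCV 4.12 (cv2) and the standard library are available. Lean on these libraries where they do the work, as an engineer would, in place of code of your own. Each camera call takes 0.05 s, during which the arm holds its last target. There are 200 camera calls.

## Working session

There is one attempt and no reset: what is moved stays moved. The work goes in short steps, each a Python script; the robot and the scene stay as the last script left them, time stands still between calls to the robot, and variables do not carry over. Pictures are saved under pics/ and viewed, at most 10 in all, crops included, and the job is handed in when it is done.

```bash
mkdir -p pics
cat > h.py <<'E'
import numpy as np, cv2
from rig import bot
from scipy.spatial.transform import Rotation as R
def save(p,n): cv2.imwrite('pics/'+n, cv2.cvtColor(p['color'],cv2.COLOR_RGB2BGR))
def W(T,p): T=np.array(T); return T[:3,:3]@np.array(p)+T[:3,3]
def wristT(s,p):
    T=np.eye(4); T[:3,:3]=R.from_euler('xyz',s['eef_rot'],degrees=True).as_matrix(); T[:3,3]=s['eef_pos']
    return T@np.array(p['T_tool_cam'])
def px(T,p,X):
    T=np.array(T); c=T[:3,:3].T@(np.array(X)-T[:3,3]); f=192/np.tan(np.radians(p['vertical_fov']/2))
    return np.array([p['cx']+f*c[0]/c[2], p['cy']+f*c[1]/c[2]])
def ray(T,p,uv,z):
    T=np.array(T); f=192/np.tan(np.radians(p['vertical_fov']/2))
    d=T[:3,:3]@np.array([(uv[0]-p['cx'])/f,(uv[1]-p['cy'])/f,1]); return T[:3,3]+d*(z-T[2,3])/d[2]
E
python3 - <<'E'
from h import *
np.set_printoptions(precision=4,suppress=True)
s=bot.read_state(); print(s['time'],s['eef_rot'],s['eef_pos'])
ims=[]
for c in ['top','side']:
    p=bot.grab_frame(c); save(p,c+'0.png'); T=p['world_from_camera']; print(c,np.array(T)[:3,3],p['vertical_fov'])
    for n in ['lid','lid_bar','lid_pin','socket','socket_mouth','pot','pot_mouth']:
        for d in bot.mark_of(n,p)[:3]: print(n,round(d['confidence'],2),W(T,d['location']),px(T,p,W(T,d['location'])))
print(bot.read_state()['time'])
E
```

```text
0.0 [-179.8991   -0.0133   15.8587] [ 0.1502 -0.5285  0.2525]
top [0.4046 0.0135 1.0138] 53.32136503090873
lid 0.93 [0.6888 0.3386 0.0163] [127.3035 155.2058]
lid 0.92 [0.5142 0.2005 0.0425] [176.2955 217.5281]
lid 0.71 [0.3522 0.1955 0.0137] [179.873  282.1805]
lid_bar 0.92 [0.6899 0.3332 0.0374] [126.8594 152.6028]
lid_bar 0.83 [0.359  0.3106 0.0372] [131.6983 281.1825]
lid_bar 0.71 [0.3568 0.1937 0.0397] [178.6703 280.8428]
lid_pin 0.94 [0.6879 0.3374 0.0053] [129.0457 156.5936]
lid_pin 0.73 [0.3527 0.1901 0.0046] [182.6209 281.7146]
lid_pin 0.71 [0.3572 0.3103 0.0031] [135.8682 281.1635]
socket 0.75 [0.5089 0.2005 0.0007] [179.3171 221.228 ]
socket_mouth 0.82 [0.5167 0.2046 0.0432] [174.66   216.5539]
pot 0.79 [ 0.5437 -0.1828 -0.0022] [322.6406 204.65  ]
pot_mouth 0.56 [ 0.5464 -0.1857  0.0869] [330.4323 198.4487]
pot_mouth 0.41 [ 0.4834 -0.3815 -0.0018] [398.4409 225.1748]
side [0.4505 0.6914 0.8266] 56.392043476939406
lid 0.95 [0.6881 0.3359 0.0136] [186.3748 304.1262]
lid 0.89 [0.3561 0.1953 0.0153] [328.5204 274.2557]
lid 0.71 [0.3578 0.3128 0.0151] [325.6086 318.2939]
lid_bar 0.98 [0.5124 0.2001 0.0616] [268.0987 256.5151]
lid_bar 0.81 [0.6879 0.3336 0.0364] [185.3812 298.8281]
lid_bar 0.59 [0.3545 0.1898 0.0388] [330.5979 267.575 ]
lid_pin 0.85 [0.3544 0.1938 0.0043] [328.5947 276.0448]
lid_pin 0.71 [0.3614 0.3136 0.0051] [323.4287 320.1835]
lid_pin 0.69 [0.5142 0.1997 0.0317] [267.1763 262.7381]
socket 0.63 [ 0.5119  0.2028 -0.0001] [267.6444 270.4286]
socket 0.24 [0.5148 0.204  0.0375] [266.728  262.9108]
socket_mouth 0.82 [0.514  0.2033 0.0382] [267.0829 262.5648]
pot 0.83 [ 0.5474 -0.183   0.0019] [275.4454 168.8329]
pot_mouth 0.94 [ 0.5394 -0.1781  0.0906] [278.7468 149.7326]
pot_mouth 0.22 [ 0.5471 -0.1823  0.0019] [275.5118 168.9735]
0.8
```

```bash
python3 - <<'E'
import cv2
a=cv2.imread('pics/top0.png'); cv2.imwrite('pics/t.png',cv2.resize(a,(800,600),interpolation=cv2.INTER_CUBIC))
a=cv2.imread('pics/side0.png'); cv2.imwrite('pics/s.png',cv2.resize(a,(800,600),interpolation=cv2.INTER_CUBIC))
E
python3 - <<'E'
from h import *
print(bot.inverse_kinematics([0.45,0.2,0.3],[180,0,0]))
p=bot.grab_frame('wrist'); print(np.round(p['T_tool_cam'],3),p['vertical_fov'])
E
```

```text
[  15.36691542   10.9176379   -14.50550109   64.57686101    0.
 -164.63308458]
[[ 0.    -0.957 -0.289  0.073]
 [ 1.     0.001 -0.    -0.   ]
 [ 0.    -0.289  0.957 -0.121]
 [ 0.     0.     0.     1.   ]] 60.27152107548717
```

View pics/t.png

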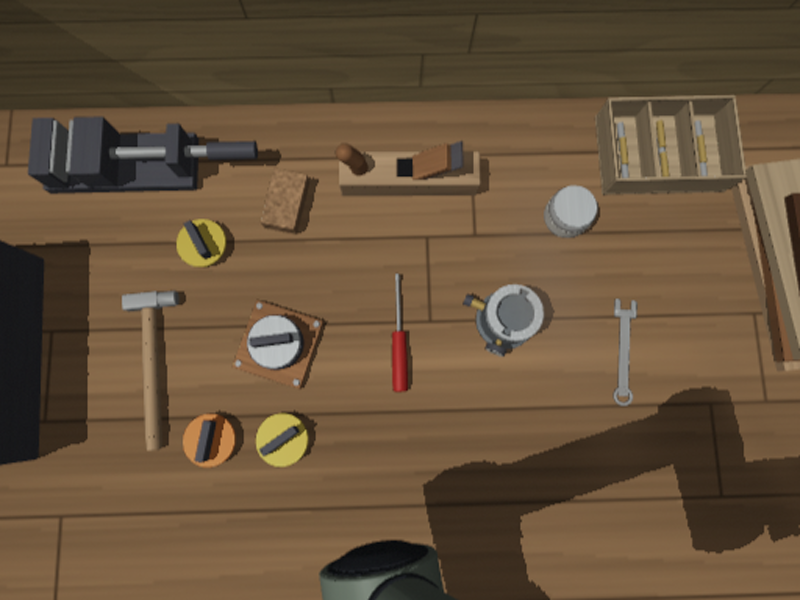

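View pics/s.png

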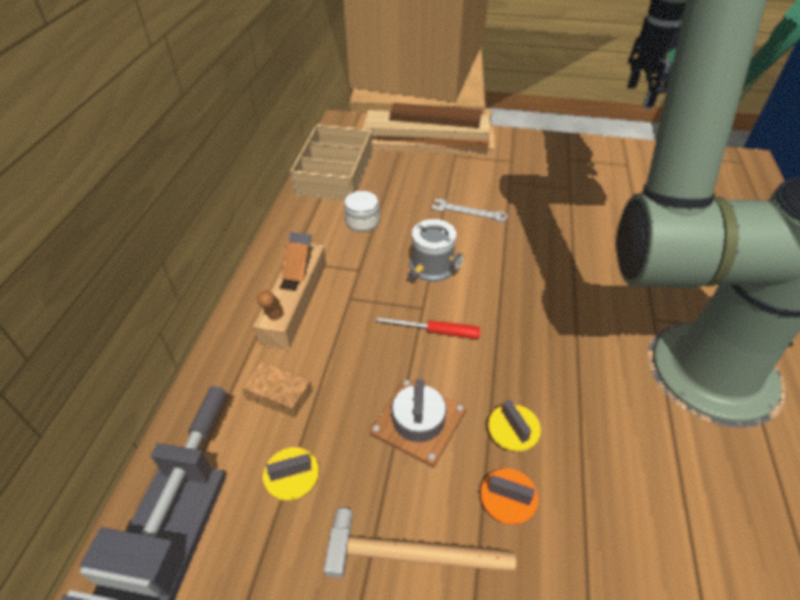

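The top view shows the silver lid in the socket at (273,340), with its bar nearly along world y. The pot is at (512,315), with its gauge at (495,348) and brass stub at (470,300). The side view agrees. Next I take wrist close-ups for the angles.

Run:
```python
from h import *
np.set_printoptions(precision=4,suppress=True)
out=[]
for name,pos,yaw,z in [('pot',[0.545,-0.182,0.24],155,.09),('soc',[0.513,0.201,0.2],95,.045)]:
    bot.reach(pos,[180,0,yaw]); bot.pause(.2); s=bot.read_state(); p=bot.grab_frame('wrist'); T=wristT(s,p)
    np.savez(name+'.npz',T=T,f=p['vertical_fov'],c=[p['cx'],p['cy']],im=p['color'])
    print(name,s['time'],s['joint_pos'],s['eef_pos'],s['eef_rot'])
    for n in ['lid','lid_bar','socket','socket_mouth','pot','pot_mouth']:
        for d in bot.mark_of(n,p)[:2]: print(n,round(d['confidence'],2),W(T,d['location']),px(T,p,W(T,d['location'])))
    # rectified top view at plane z: 1px=0.25mm, 150mm square, x up, y left
    c=np.array(pos[:2]); q=[(c[0]+a,c[1]+b,z) for a,b in [(.075,.075),(.075,-.075),(-.075,-.075),(-.075,.075)]]
    H=cv2.getPerspectiveTransform(np.float32([px(T,p,x) for x in q]),np.float32([(0,0),(600,0),(600,600),(0,600)]))
    save({'color':cv2.warpPerspective(p['color'],H,(600,600),flags=cv2.INTER_CUBIC)},name+'_rect.png')
```

```text
pot 2.95 [-25.9056  21.7909  -8.4836  59.7225  -0.0051  -0.8197] [ 0.5447 -0.1828  0.24  ] [-179.9949    0.0029  154.9141]
lid 0.71 [ 0.5408 -0.1814  0.0896] [258.9092 178.9667]
pot 0.92 [ 0.5402 -0.1821  0.0024] [258.2261 158.8621]
pot_mouth 0.61 [ 0.5428 -0.1826  0.0892] [258.6765 181.4875]
soc 5.0333 [ 13.6428  21.1453 -15.638   53.2038  -0.0059  98.7075] [0.5134 0.2003 0.2001] [179.9863   0.0039  94.9353]
lid 0.88 [0.3577 0.3102 0.021 ] [83.7815 30.6175]
lid 0.82 [0.3571 0.1962 0.0156] [ 94.0754 164.2632]
lid_bar 0.87 [0.6915 0.336  0.0376] [502.1794  31.2714]
lid_bar 0.66 [0.3537 0.1989 0.0428] [ 74.8236 167.4149]
pot 0.52 [0.5102 0.1997 0.0338] [256.3779 179.1529]
```

View pics/pot_rect.png

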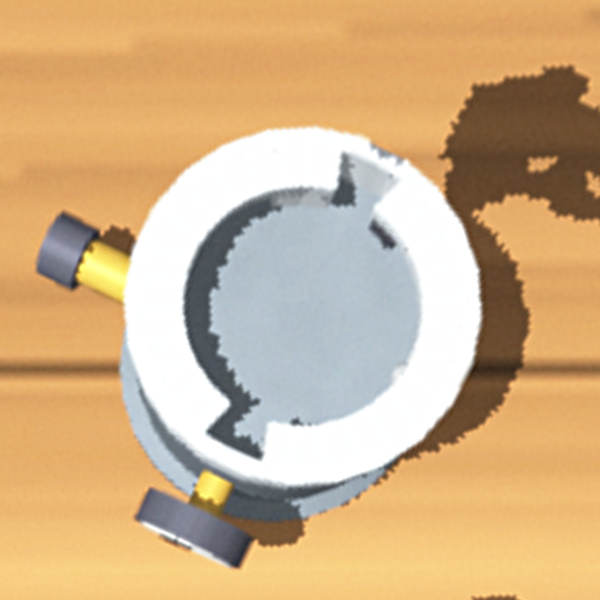

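View pics/soc_rect.png

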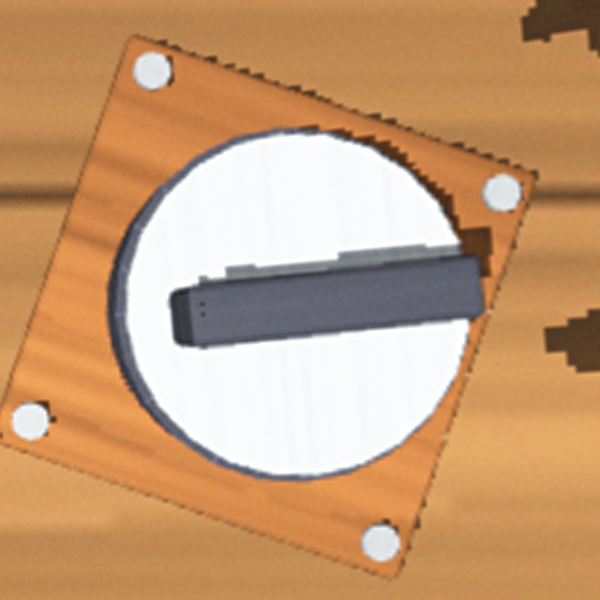

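Pot: collar centred at (303,307) in the rectified view, slots at (372,167) and (235,446), giving a pot yaw of about -26°. Socket: the board edges give a yaw of about -19°. The lid bar runs (190,318)→(482,287), giving about 96°, so the lid needs about 65° of counter-clockwise turn. I'll now compute the centres by ray and grasp.

Run:
```python
from h import *
np.set_printoptions(precision=4,suppress=True)
def load(n):
    d=np.load(n+'.npz'); return d['T'],{'vertical_fov':float(d['f']),'cx':d['c'][0],'cy':d['c'][1]}
def r2w(n,c,z0,uv,z):  # rect pixel -> world on plane z
    T,p=load(n); X=[c[0]+.075-uv[1]*.00025,c[1]+.075-uv[0]*.00025,z0]; return ray(T,p,px(T,p,X),z)
S=(.513,.201); P=(.545,-.182)
def circ(n,lo):
    im=cv2.imread(f'pics/{n}_rect.png'); m=((im.min(2)>200)).astype(np.uint8)
    cs=max(cv2.findContours(m,cv2.RETR_EXTERNAL,cv2.CHAIN_APPROX_NONE)[0],key=cv2.contourArea)
    (u,v),r=cv2.minEnclosingCircle(cs); return u,v,r
a=circ('pot_rect'.replace('_rect',''),0); b=circ('soc',0); print(a,b)
print('pot c',r2w('pot',P,.09,a[:2],.09))
print('pot from slots',r2w('pot',P,.09,(303.5,306.5),.09))
print('lid disc c',r2w('soc',S,.045,b[:2],.051))
bd=[r2w('soc',S,.045,q,.015) for q in [(133,36),(537,175),(398,578),(0,440)]]
bl=[r2w('soc',S,.045,q,.015) for q in [(152,70),(502,192),(381,543),(31,421)]]
print('board c',np.mean(bd,0),'bolts c',np.mean(bl,0), np.linalg.norm(bd[0]-bd[1]))
br=[r2w('soc',S,.045,q,.083) for q in [(190,290),(479,257),(485,318),(193,347)]]
print('bar c',np.mean(br,0), [np.linalg.norm(br[i]-br[i-1]) for i in range(4)], np.degrees(np.arctan2(*(br[1]-br[0])[[1,0]])),np.degrees(np.arctan2(*(br[2]-br[3])[[1,0]])))
```

```text
(300.8504638671875, 306.5964660644531, 180.5598602294922) (297.81182861328125, 304.31439208984375, 171.9425506591797)
pot c [ 0.5434 -0.1822  0.09  ]
pot from slots [ 0.5434 -0.1829  0.09  ]
lid disc c [0.5118 0.2031 0.051 ]
board c [0.5117 0.2022 0.015 ] bolts c [0.5119 0.2024 0.015 ] 0.11840746229476064
bar c [0.5115 0.2031 0.083 ] [np.float64(0.012307299764775667), np.float64(0.06271884994450007), np.float64(0.013216237554171908), np.float64(0.06327052297815086)] -83.48578971700022 -84.32826462494783
```

Run:
```python
from h import *
np.set_printoptions(precision=3,suppress=True)
def st(t=''):
    s=bot.read_state(); print(t,round(s['time'],2),s['eef_pos'],s['eef_rot'],'F',s['contact_force'],'M',s['torque'],round(s['grip_width'],4),s['grip_force'])
    return s
c=np.array([.5117,.2028]); y=96.1
bot.servo_line([*c,.12],[180,0,y],v=.12)
print(bot.servo_line([*c,.079],[180,0,y],v=.06,force_limit=8)); st('down')
bot.close_gripper(90); s=st('closed')
for i in range(1,4):
    bot.servo_line([*c,.079],[180,0,y+7*i],v=.05); st(i)
```

```text
False
down 7.03 [0.512 0.203 0.079] [179.991  -0.002  96.1  ] F [-0.309  1.101  0.781] M [-0.001 -0.013 -0.012] 0.0851 0.0
closed 7.69 [0.512 0.203 0.079] [179.975  -0.002  96.101] F [-1.574 -0.429  2.999] M [-0.077  0.223  0.015] 0.0127 88.7125039100647
1 7.97 [0.512 0.203 0.079] [179.946   0.001 102.97 ] F [-0.15  -0.093  5.309] M [-0.041  0.109  0.186] 0.0126 88.81452798843384
2 8.24 [0.512 0.203 0.079] [179.94    0.009 109.943] F [0.097 0.2   4.967] M [-0.006  0.102  0.104] 0.0125 88.89861702919006
3 8.52 [0.512 0.203 0.079] [179.959   0.018 116.943] F [0.056 0.34  5.762] M [-0.108  0.192  0.085] 0.0123 88.94654631614685
```

Run:
```python
from h import *
np.set_printoptions(precision=3,suppress=True)
def st(t=''):
    s=bot.read_state(); print(t,round(s['time'],2),s['eef_pos'],s['eef_rot'],'F',s['contact_force'],'M',s['torque'],round(s['grip_width'],4))
    return s
c=np.array([.5117,.2028])
for y in [121,125,130,140,150,157,161]:
    bot.servo_line([*c,.079],[180,0,y],v=.05); s=st(y)
    if abs(s['torque'][2])>1: break
else:
    print(bot.servo_line([*c,.087],[180,0,161],v=.03,force_limit=12)); st('lift')
```

```text
121 8.77 [0.512 0.203 0.079] [179.956   0.019 120.841] F [-0.97   0.044  4.759] M [-0.059  0.125  0.101] 0.0123
125 9.02 [0.512 0.203 0.079] [179.941   0.026 124.833] F [0.12  0.208 3.982] M [0.055 0.085 0.138] 0.0125
130 9.27 [0.512 0.203 0.079] [179.939   0.032 129.834] F [ 0.081 -0.187  5.834] M [0.009 0.047 0.103] 0.0127
140 9.59 [0.512 0.203 0.079] [179.948   0.041 139.83 ] F [-0.052  0.591  5.488] M [-0.04   0.026  0.106] 0.0125
150 9.92 [0.512 0.203 0.079] [179.957   0.049 149.83 ] F [0.42  0.554 5.235] M [-0.054  0.024  0.103] 0.0127
157 10.19 [0.512 0.203 0.079] [179.96    0.052 156.832] F [ 0.063 -0.508  5.089] M [-0.011  0.073  0.153] 0.0125
161 10.44 [0.512 0.203 0.079] [179.967   0.055 160.833] F [-0.01  -0.578  5.903] M [-0.026  0.068  0.152] 0.0123
False
lift 10.86 [0.511 0.203 0.087] [-179.978   -0.032  160.964] F [-0.069 -0.19  -2.154] M [ 0.    -0.021 -0.047] 0.0122
```

Run:
```python
from h import *
np.set_printoptions(precision=3,suppress=True)
print(bot.servo_line([.5117,.2028,.2],[180,0,161],v=.15,force_limit=15))
bot.servo_line([.5434,-.1825,.2],[180,0,153.8],v=.2)
s=bot.read_state(); print(s['time'],s['eef_pos'],s['contact_force'],s['torque'],s['grip_width'])
a=bot.grab_frame('wrist'); b=bot.grab_frame('side'); t=bot.grab_frame('top')
for n in ['lid','lid_bar','lid_pin']:
    for p,T in [(b,b['world_from_camera']),(t,t['world_from_camera'])]:
        for d in bot.mark_of(n,p)[:4]:
            X=W(T,d['location'])
            if X[1]<0: print(n,round(d['confidence'],2),X)
sb=b['color'][80:230,190:350]; tb=t['color'][110:260,250:410]
im=np.hstack([cv2.resize(a['color'],(400,300)),cv2.resize(sb,(320,300),interpolation=cv2.INTER_CUBIC)])
save({'color':im},'held.png')
```

```text
False
13.8417 [ 0.543 -0.182  0.2  ] [ 0.143  0.318 -3.239] [-0.02  -0.01  -0.018] 0.012535052480750328
lid 0.67 [ 0.545 -0.18   0.165]
lid 0.87 [ 0.543 -0.18   0.166]
lid_bar 0.64 [ 0.549 -0.184  0.185]
lid_bar 0.71 [ 0.541 -0.181  0.186]
lid_pin 0.59 [ 0.545 -0.18   0.153]
lid_pin 0.96 [ 0.545 -0.183  0.153]
lid_pin 0.16 [ 0.725 -0.302  0.   ]
```

View pics/held.png

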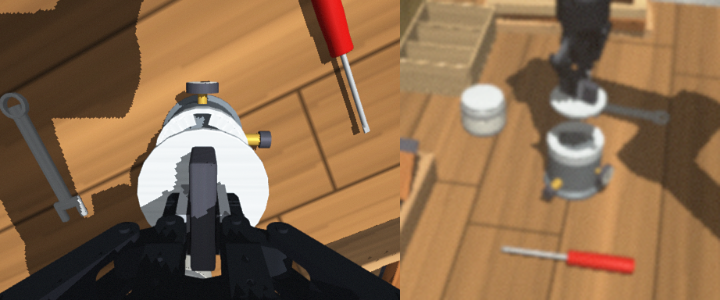

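The lid is held squarely, with its bar along the tool x at wrist pixel (202,185). The pot's slot is visible straight behind it at (200,118), and the side view shows the lid above the mouth. Now I lower it.

```bash
cat >> h.py <<'E'
np.set_printoptions(precision=4,suppress=True)
def st(t=''):
    s=bot.read_state(); print(t,round(s['time'],2),np.round(s['eef_pos'],4),np.round(s['eef_rot'],2),'F',np.round(s['contact_force'],1),'M',np.round(s['torque'],2),round(s['grip_width'],4)); return s
E
python3 - <<'E'
from h import *
o=[180,0,153.8]
bot.servo_line([.5434,-.1825,.145],o,v=.15); st('above')
print(bot.servo_line([.5434,-.1825,.1225],o,v=.03,force_limit=10)); st('down')
E
```

```text
above 14.81 [ 0.5434 -0.1825  0.1452] [180.    -0.02 153.8 ] F [ 0.7  0.3 -1.9] M [-0.04 -0.01 -0.08] 0.0126
True
down 15.47 [ 0.5431 -0.1824  0.1244] [-180.     -0.04  153.8 ] F [-0.6 -0.   4.1] M [ 0.08  0.02 -0.01] 0.0125
```

Run:
```python
from h import *
x=[.5434,-.1825]
bot.servo_line([*x,.124],[180,0,153.8],v=.02,force_limit=12); st('press')
for y in [148,140,130,120,112,108.8]:
    hit=bot.servo_line([*x,.124],[180,0,y],v=.04); s=st(y)
    if abs(s['torque'][2])>1 or np.abs(s['contact_force']).max()>30: break
```

```text
press 15.72 [ 0.5436 -0.1826  0.1244] [-180.      0.03  153.8 ] F [-1.4  0.8  5.2] M [ 0.12  0.29 -0.01] 0.0124
148 15.97 [ 0.5439 -0.1827  0.1244] [179.99   0.06 148.13] F [-0.3  0.6  4.4] M [ 0.14  0.1  -0.06] 0.0122
140 16.26 [ 0.5439 -0.1827  0.1244] [179.98   0.06 140.14] F [-0.5  0.1  5.9] M [ 0.14  0.13 -0.02] 0.0124
130 16.58 [ 0.5439 -0.1827  0.1244] [179.96   0.06 130.15] F [-0.7  0.5  5.6] M [0.16 0.11 0.06] 0.0125
120 16.91 [ 0.544  -0.1826  0.1244] [179.95   0.05 120.16] F [-0.   0.4  6. ] M [0.03 0.13 0.07] 0.0124
112 17.2 [ 0.5439 -0.1826  0.1244] [179.95   0.04 112.17] F [-0.3  0.   5.4] M [0.08 0.06 0.1 ] 0.0125
108.8 17.45 [ 0.544  -0.1826  0.1244] [179.94   0.04 108.97] F [-0.7  0.6  4.9] M [0.1  0.1  0.12] 0.0125
```

Run:
```python
from h import *
s=bot.read_state(); a=bot.grab_frame('wrist'); b=bot.grab_frame('side'); T=wristT(s,a); B=b['world_from_camera']
for n in ['lid','lid_bar','lid_pin','pot']:
    for p,t in [(a,T),(b,B)]:
        for d in bot.mark_of(n,p)[:4]:
            X=W(t,d['location'])
            if X[1]<-.1: print(n,round(d['confidence'],2),X)
im=np.hstack([cv2.resize(a['color'],(400,300)),cv2.resize(b['color'][100:220,210:340],(325,300),interpolation=cv2.INTER_CUBIC)])
save({'color':im},'end.png'); st()
```

```text
lid 0.95 [ 0.5431 -0.1844  0.0907]
lid 0.84 [ 0.5455 -0.1785  0.0892]
lid_bar 0.61 [ 0.5445 -0.1798  0.1114]
lid_bar 0.76 [ 0.5479 -0.1834  0.1087]
lid_pin 0.54 [ 0.5449 -0.1844  0.0769]
pot 0.94 [ 0.5457 -0.1839  0.0023]
 17.95 [ 0.544  -0.1826  0.1244] [179.94   0.04 108.97] F [0.6 0.9 4.6] M [0.12 0.08 0.05] 0.0125
```

View pics/end.png

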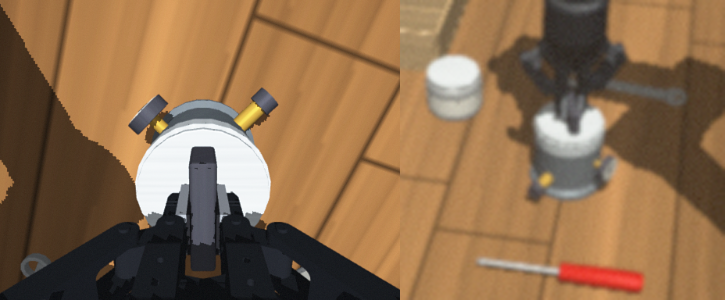

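The lid is flat on the mouth. The bar, at (203,200), bisects the gauge at (148,115) and the stub at (262,105), which is a 45° turn, and the grip is intact. I'm handing it in.

```bash
python3 -c "
from rig import bot
print(bot.job_done())"
```

```text
the job is handed in; nothing more can be done
None
```

I moved the lid from the socket to the glue pot, seated it flat and turned it 45° clockwise without reaching the click. The arm was still gripping it there when I handed the job in at about 18 s; no verdict came back.

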